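# Set the stock marker to the tin

## Task

On the stock rack, push the sliding marker along its rail with your fingertips until you feel it drop into the notch in front of the tin, and leave it seated there. Push it gently: do not pinch it or lift it off the rail, and leave the tin, the jars and the roll of tape where they are.

Things in the scene. Friction and masses are not known exactly. Their poses are not given: they have to be found in the camera images.
- stock_rack: Rack screwed to the bench: wooden board 170 (x) x 340 (y) x 10 mm, x from -35 to +135. Origin on the bench under the middle of the rail; y along the rail (robot's left at yaw 0), x away from the robot. Rail: aluminium bar on edge, 12 mm thick, 300 mm long, top 40 mm above the bench; dark end blocks 48 mm high. Behind it, about x = 90 mm, three bays with walls 31 mm high, one thing in each.
- notch_0 (a point): Mouth of the V notch at the rack's y = -80 mm: centre of the rail's top edge, 40 mm above the bench. Each notch is 20 mm wide at the mouth and stands in front of the middle of one bay.
- notch_1 (a point): Mouth of the middle notch, at the rack's y = 0, 40 mm up, in front of the middle bay.
- notch_2 (a point): Mouth of the notch at the rack's y = +80 mm, 40 mm above the bench; in front of the bay on that side.
- marker_mid (a point): Middle of the marker's upper part: a grey block straddling the rail, 44 x 44 mm, 25 to 89 mm above the bench while it rides on the rail; this point is then 70 mm up, over the rail. Push on its smooth flat end faces, 22 mm either side of this point along the rail, free above the rail from 48 to 85 mm height. A steel pointer sticks out 20 mm from its far side, 80 mm up.
- marker_slide (a joint): Position of the marker along the rail (m), = the rack's y: -0.080, 0, +0.080 at the notches, stops at -0.125 and +0.125. It starts riding on the rail's top between the notches at -0.080 and 0. Friction about 2 N, plus 1.2 N at 50 mm/s; pushed fast over a notch it jolts the finger hard, so go at 50 mm/s or less.
- marker_drop (a joint): How far the marker has sunk (m): 0 riding on the rail's top, about 0.005 seated in a notch, negative when lifted. Spring and weight press it down with about 6 N. From 10 mm before a notch's centre it sinks and draws itself on, so the push needed dips; about 9 N along the rail drives it out again on either side, so it can pass a notch or be brought back.
- tin_1_mid (a point): Centre (half-way up) of the tin, a straight-sided can 57 mm across and 72 mm high, upright in one of the three bays: the one whose notch is wanted.
- jar_1_mid (a point): Centre of the taller glass jar, 60 mm across, 101 mm high, upright in another bay; not to be disturbed.
- jar_2_mid (a point): Centre of the shorter glass jar with a dark lid, 60 mm across, 90 mm high, upright in another bay; not to be disturbed.
- tape_1: Roll of masking tape, 104 mm across and 25 mm high, lying flat and loose on the bench to the left of the rack; origin under its middle. Not to be disturbed.
Not all that is in view belongs to the job. Leave any green or purple look-alike of the part that bears tin_1_mid alone.

How it is judged:
At the end, for the whole second after the job is handed in: The marker rests in the notch in front of the tin: within 4 mm of that notch's middle along the rail, sunk by more than 3.5 mm, at rest; tin and jars upright (((value of joint marker_slide between -0.084 and -0.076 m and y of tin_1_mid in the frame of stock_rack between -0.11 and -0.05 m) or (value of joint marker_slide between -0.004 and 0.004 m and y of tin_1_mid in the frame of stock_rack between -0.03 and 0.03 m) or (value of joint marker_slide between 0.076 and 0.084 m and y of tin_1_mid in the frame of stock_rack between 0.05 and 0.11 m)) and value of joint marker_drop above 0.0035 m and velocity of joint marker_slide between -0.005 and 0.005 m/s and angle between each of tin_1_mid, jar_1_mid, jar_2_mid's own z axis and vertical below 0.1 rad); the robot touches nothing.
It fails at once if the marker was lifted off the rail (raised more than 4 mm) (value of joint marker_drop below -0.004 m).
It fails at once if the marker was pinched (over 3 N on two opposite faces at once) ((contact force between the fingers and face_left above 3 N and contact force between the fingers and face_right above 3 N) or (contact force between the fingers and face_near above 3 N and contact force between the fingers and face_far above 3 N)).
It fails at once if the marker was pushed with more than 40 N (contact force between the fingers and marker_drop above 40 N).
It fails at once if the tin or a jar was moved or lifted by more than 15 mm (distance of any of tin_1_mid, jar_1_mid, jar_2_mid from where it was at the start of the episode above 0.015 m).
It fails at once if the roll of tape was moved or lifted by more than 15 mm (distance of tape_1 from where it was at the start of the episode above 0.015 m).
It also fails if it takes over 38 s, if anything falls off the work surface, if the arm or the gripper's body presses on something with over 40 N, if the wrist force passes 120 N, or if a joint passes its speed limit or range.

## Robot

A 6-joint arm with a two-finger parallel gripper is mounted at the origin on a cart in front of the work surface, level with it; the furniture and walls round the work are solid. World frame = base frame: x ahead of the robot, y to its left, z up, the work surface at z = 0. Lengths are in m, angles in rad, forces in N, time in s.
With the tool pointing down it reaches from about 0.3 to 0.775 m from the base axis. Payload 14.6 kg.
Tool frame: the origin (TCP) lies midway between the tips of the shut fingers; the grasp point (between the pads) lies 19 mm behind it (ctrl.pinch_z is the distance from the TCP to the grasp point, in m); z points along the fingers, y is the line along which they close (so a half turn about z gives the same grasp; the last joint's range is limited). The gripper opens to 94 mm and grips with 3 to 60 N. Pads are 16 mm wide; open, the fingers measure 119 mm over their backs; the gripper's body (75 mm by 177 mm) begins 78 mm behind the grasp point.
Start: joints at [1.135, 0.3, 1.521, -0, 1.321, -0.067], TCP at [0.198, 0.513, 0.205] pointing down, gripper open.
Joint ranges: [-3.03, 3.03], [-0.79, 2.21], [0.23, 2.52], [-1.04, 4.18], [0, 3.07], [-2.55, 2.55]. Speed limits (rad/s): [2.22, 2.22, 2.57, 3.14, 3.14, 3.14].

## Interface

Orientations are given as [roll, pitch, yaw] about the fixed x, y, z axes, in that order (R = Rz(yaw) Ry(pitch) Rx(roll)).
In Python, from station import ctrl gives the robot as it stands.
- The arm moves only by the tool jog_arm, never from a script. Its argument "motion" is a list of rows, each a list of 7 numbers: the shift along the tool's x, y, z in m, then the turn, a rotation vector about the tool's x, y, z in rad, then the opening, from -1 (shut) to 1 (fully open). In form: [[tx, ty, tz, rx, ry, rz, gripper], ...]. A call has 1 to 5 rows; each row shifts and turns the commanded pose from where the row before left it, along the tool's axes as they then stand; what a row does not reach is not made up. A row lasts 1/10 s, in which the tool goes at most 50 mm and 8.59 degrees, less where a joint would pass 70% of its speed; a pose out of reach is approached as far as the arm can. A call is refused whole if a number of a shift passes 0.05 or a number of a turn 0.15, either way. A call with a gripper value outside its range is refused whole. The fingers move at their own pace and stop on an object; "squeeze" is the grip in N (left out, the last holds). Time passes only in rows, so rows that do not move let the fingers close. It gives the time, the measured TCP pose, the force, the opening and the grip force at its end, in the units of the state.
- ctrl.get_obs(): the state, without advancing time (a new reading comes with each control period).
- ctrl.camera(name): name is "scene" or "top" or "wrist"; returns the picture (480x640x3 uint8, red, green, blue); there is no depth.
- ctrl.camera_model(name): a dict with "intrinsics" (3x3 intrinsics, pixels), "rvec" (rotation vector, rad) and "tvec" (3), from world to camera coordinates, as OpenCV has them. Camera axes: x right, y down, z forward; pixel columns grow to the right and rows downward; lengths in m; the calibration is good to about 2 mm. A picture is of the moment at which its call begins: read the wrist's pose just before it. camera_model takes no time and is no camera call; for the wrist camera it gives the pose at the moment of the call.
- ctrl.hand_in(): hands the job in; it is judged then, once.
The state is a dict: "time_s": time; "qpos": joint angles; "joint_vel": joint speeds; "tau": joint torques, N m; "ee_pos": TCP position; "eef_rot": TCP orientation; "force": force on the tool from outside, world axes, zero at the start; "moment": the same for the moment, N m; "grip_width": finger opening in m; "grip_force": force on a finger pad.
Only numpy, scipy, OpenCV 4.12 (cv2) and the standard library are available. Lean on these libraries where they do the work, as an engineer would, in place of code of your own. Each camera call takes 0.05 s, during which the arm holds its last target. There are 200 camera calls.

## Working session

There is one attempt and no reset: what is moved stays moved. The work goes in short steps, Python scripts to look and compute and a tool call to move; the robot and the scene stay as the last step left them, time stands still between calls to the robot, and variables do not carry over. Pictures are saved under pics/ and viewed, at most 10 in all, crops included, and the job is handed in when it is done.

Besides the shell and the picture viewer there is one more tool, called after ">>>" in YAML: its name, and indented under it one key for each argument. jog_arm: Moves the arm, as the interface text tells. Its arguments: {"type":"object","properties":{"motion":{"type":"array"},"squeeze":{"type":"number"}},"required":["motion"]}

```bash
mkdir -p pics
cat > h.py <<'E'
import numpy as np, cv2
from station import ctrl
def snap(n,f):
    im=ctrl.camera(n); cv2.imwrite('pics/'+f,im[:,:,::-1]); return im
def ray(n,u,v,z):
    m=ctrl.camera_model(n); R=cv2.Rodrigues(np.array(m['rvec'],float))[0]; t=np.array(m['tvec'],float).ravel()
    c=-R.T@t; d=R.T@np.linalg.solve(np.array(m['intrinsics']),[u,v,1.]); return c+d*(z-c[2])/d[2]
def proj(n,p):
    m=ctrl.camera_model(n); return cv2.projectPoints(np.array(p,float).reshape(-1,3),np.array(m['rvec'],float),np.array(m['tvec'],float),np.array(m['intrinsics'],float),None)[0].reshape(-1,2)
E
python3 - <<'E'
from h import *
snap('top','top0.png'); snap('scene','scene0.png'); print(ctrl.get_obs())
E
```

```text
{'time_s': 0.1, 'qpos': array([ 1.13538374e+00,  3.00387905e-01,  1.52151824e+00,  1.50356642e-05,
        1.32069925e+00, -6.65987564e-02]), 'joint_vel': array([ 0.00148041,  0.00045673, -0.00343308,  0.00096312, -0.00350043,
        0.0002811 ]), 'tau': array([ 5.70561169e-04, -5.32642257e+01, -3.53282261e+01,  7.09185773e-02,
        2.34706403e-02, -3.48933588e-05]), 'ee_pos': array([0.1981792 , 0.51280273, 0.20495855]), 'eef_rot': array([-3.14058313e+00, -8.19292442e-05,  2.77277506e+00]), 'force': array([0.33502183, 0.05686448, 0.31366314]), 'moment': array([-0.04635296,  0.06385058,  0.0256685 ]), 'grip_force': 0.0, 'grip_width': 0.09398846678265985}
```

View pics/top0.png

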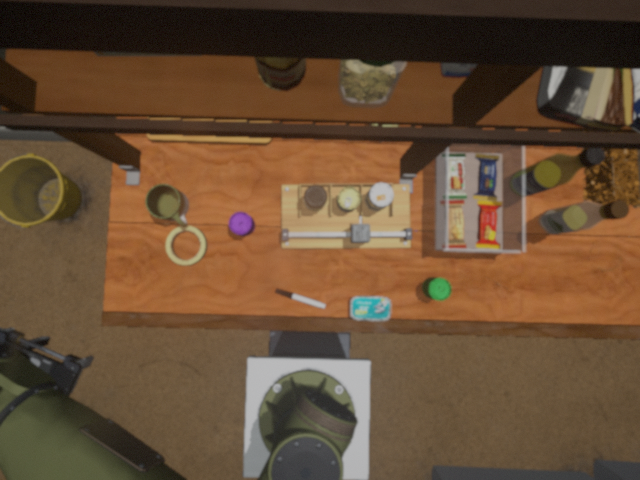

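View pics/scene0.png

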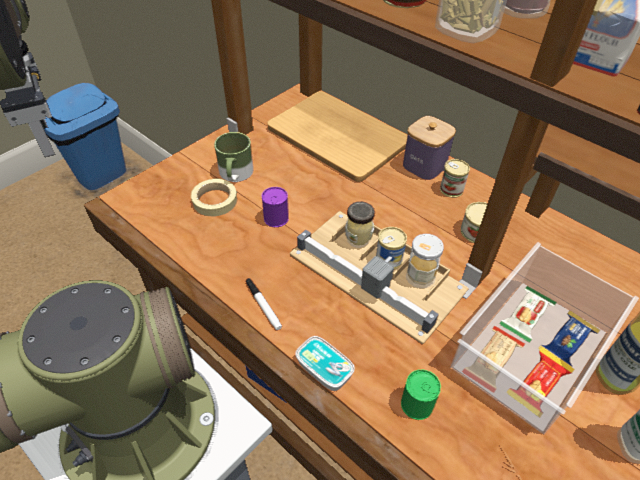

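Run:
```python
from h import *
a=cv2.imread('pics/scene0.png')[185:345,280:480]; b=cv2.imread('pics/top0.png')[175:255,275:420]
a=cv2.resize(a,(500,400),interpolation=2); b=cv2.resize(b,(500,276),interpolation=2)
c=np.zeros((600,500,3),np.uint8); c[:330]=cv2.resize(a,(500,330)); c[330:600]=cv2.resize(b,(500,270))
cv2.imwrite('pics/crop.png',c)
for nm,u,v,z in [('Lend',285,234.5,.048),('Rend',409.5,234.5,.048),('mark',360.5,233,.089),('tin',347.5,199,.082),('bTL',282,184,.01),('bTR',411,184,.01),('bBL',282,248,.01),('bBR',411,248,.01)]: print(nm,ray('top',u,v,z).round(4))
```

```text
Lend [0.4676 0.0674 0.048 ]
Rend [ 0.4768 -0.249   0.048 ]
mark [ 0.4741 -0.1197  0.089 ]
tin [ 0.5581 -0.0864  0.082 ]
bTL [0.6033 0.082  0.01  ]
bTR [ 0.6137 -0.2594  0.01  ]
bBL [0.4344 0.0763 0.01  ]
bBR [ 0.4441 -0.2616  0.01  ]
```

View pics/crop.png

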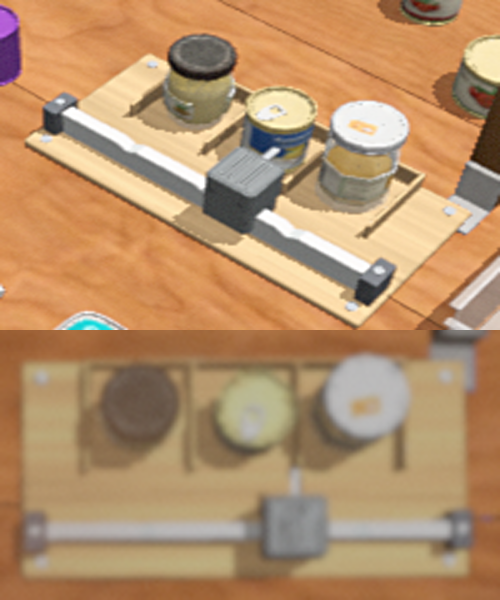

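The wanted tin, with its yellow lid and blue label, is in the middle bay at top-view pixel (347,199).

Other things that could be taken for it:
- **In the other bays:** the dark-lidded jar at (315,197) and the white-capped tall jar at (381,195).
- **Cans elsewhere:** purple (240,224) and green (438,289) in the top view, plus the shelf cans in the scene view at (455,176) and (476,222).

The crop confirms the middle one, so the target is notch_1. The marker is at top-view pixel (360,233), about s = -29 mm. I'll push it toward +y from its -y side, with the fingers shut.

>>> jog_arm:
  motion:
    - [0,0,0,0,0,0.147,-1]
    - [0,0,0,0,0,0.147,-1]
    - [0,0,0,0,0,0.147,-1]
    - [0,0,0,0,0,0.147,-1]
  squeeze: 5

```text
time_s: 0.5
ee_pos: [0.1982, 0.5129, 0.2051]
eef_rot: [-3.141, 0.0, 2.179]
force: [-0.7, 0.0, -0.2]
grip_width: 0.0654
grip_force: 0.0
```

>>> jog_arm:
  motion:
    - [0,0,0,0,0,0.147,-1]
    - [0,0,0,0,0,0.147,-1]
    - [0,0,0,0,0,0.147,-1]
    - [0,0,0,0,0,0.147,-1]
    - [0,0,0,0,0,0,-1]

```text
time_s: 1.0
ee_pos: [0.1982, 0.5129, 0.2052]
eef_rot: [-3.141, 0.001, 1.594]
force: [0.1, 0.1, 0.3]
grip_width: 0.0257
grip_force: 0.0
```

>>> jog_arm:
  motion:
    - [-0.02,0.01,0,0,0,0,-1]
    - [-0.044,0.016,0,0,0,0,-1]
    - [-0.044,0.016,0,0,0,0,-1]
    - [-0.044,0.016,0,0,0,0,-1]
    - [-0.044,0.016,0,0,0,0,-1]

```text
time_s: 1.5
ee_pos: [0.2775, 0.3173, 0.2053]
eef_rot: [3.142, 0.0, 1.603]
force: [2.1, 0.7, 0.8]
grip_width: 0.0002
grip_force: 0.0
```

>>> jog_arm:
  motion:
    - [-0.044,0.016,0,0,0,0,-1]
    - [-0.044,0.016,0,0,0,0,-1]
    - [-0.044,0.016,0,0,0,0,-1]
    - [-0.044,0.016,0,0,0,0,-1]
    - [-0.044,0.016,0,0,0,0,-1]

```text
time_s: 2.0
ee_pos: [0.3632, 0.0993, 0.2056]
eef_rot: [3.141, -0.0, 1.602]
force: [1.1, 0.1, 0.5]
grip_width: 0.0009
grip_force: 0.0
```

>>> jog_arm:
  motion:
    - [-0.044,0.016,0,0,0,0,-1]
    - [-0.044,0.016,0,0,0,0,-1]
    - [-0.044,0.016,0,0,0,0,-1]
    - [-0.044,0.016,0,0,0,0,-1]
    - [-0.03,0.01,0,0,0,0,-1]

```text
time_s: 2.5
ee_pos: [0.4428, -0.1055, 0.2053]
eef_rot: [-3.142, 0.0, 1.6]
force: [-0.9, 1.5, -0.2]
grip_width: 0.0009
grip_force: 0.0
```

>>> jog_arm:
  motion:
    - [-0.036,0.015,0,0,0,0,-1]
    - [-0.036,0.015,0,0,0,0,-1]
    - [0,0,0,0,0,0,-1]
    - [0,0,0,0,0,0,-1]

```text
time_s: 2.9
ee_pos: [0.4739, -0.1743, 0.2049]
eef_rot: [-3.14, -0.001, 1.599]
force: [-0.3, 0.6, -0.4]
grip_width: 0.0008
grip_force: 0.0
```

Run:
```python
from h import *
a=snap('wrist','w1.png'); b=snap('scene','s1.png')
cv2.imwrite('pics/wc.png',np.hstack([cv2.resize(a,(400,300)),cv2.resize(b[180:345,280:500],(400,300))])[:,:,::-1])
print(ctrl.get_obs()['ee_pos'],ctrl.get_obs()['force'])
O=np.array([.4722,-.0908,0]);u=np.array([-.029,.9996,0])
for n,p in [('n1',O+[0,0,.04]),('m+',O-.007*u+[0,0,.089]),('m-',O-.051*u+[0,0,.089]),('n0',O-.08*u+[0,0,.04])]: print(n,proj('wrist',p).round(0),proj('scene',p).round(0))
```

```text
[ 0.47393997 -0.1732738   0.20539161] [-0.16974834  0.27495779  0.87017432]
n1 [[324. 140.]] [[364. 276.]]
m+ [[324. 147.]] [[369. 261.]]
m- [[324. 198.]] [[387. 273.]]
n0 [[324. 218.]] [[397. 297.]]
```

View pics/wc.png

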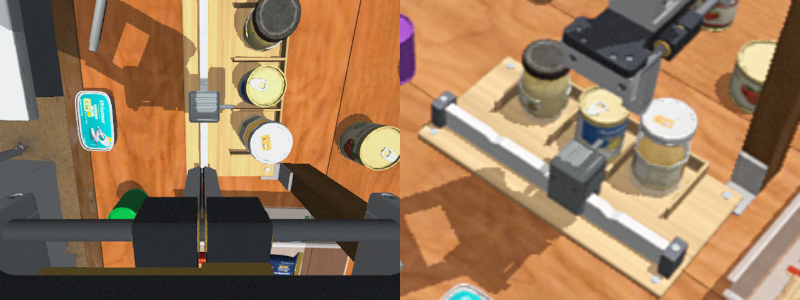

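The wrist view shows the marker at full-scale pixel (328,172), with its ends at rows 147 and 197. My prediction was 147 to 198, so the pose is confirmed. The fingertips are behind its -y end with about 23 mm of clearance, so I'll descend.

>>> jog_arm:
  motion:
    - [0,0,0.035,0,0,0,-1]
    - [0,0,0.04,0,0,0,-1]
    - [0,0,0.04,0,0,0,-1]
    - [0,0,0.025,0,0,0,-1]
    - [0,0,0.008,0,0,0,-1]

```text
time_s: 3.5
ee_pos: [0.473, -0.1726, 0.0555]
eef_rot: [-3.139, -0.002, 1.599]
force: [-0.7, 0.1, 0.4]
grip_width: 0.0001
grip_force: 0.0
```

>>> jog_arm:
  motion:
    - [0.003,0,0,0,0,0,-1]
    - [0.003,0,0,0,0,0,-1]
    - [0.003,0,0,0,0,0,-1]
    - [0.003,0,0,0,0,0,-1]

```text
time_s: 3.9
ee_pos: [0.4744, -0.1619, 0.0585]
eef_rot: [3.14, 0.001, 1.597]
force: [-0.7, 0.7, -0.2]
grip_width: 0.0007
grip_force: 0.0
```

>>> jog_arm:
  motion:
    - [0.003,0,0,0,0,0,-1]
    - [0.003,0,0,0,0,0,-1]
    - [0.003,0,0,0,0,0,-1]

```text
time_s: 4.2
ee_pos: [0.4737, -0.1528, 0.0576]
eef_rot: [3.141, 0.0, 1.597]
force: [-0.2, 0.6, -0.2]
grip_width: 0.0004
grip_force: 0.0
```

>>> jog_arm:
  motion:
    - [0.003,0,0,0,0,0,-1]
    - [0.003,0,0,0,0,0,-1]

```text
time_s: 4.4
ee_pos: [0.4735, -0.1471, 0.0575]
eef_rot: [3.142, 0.001, 1.597]
force: [-0.6, -2.7, 0.5]
grip_width: 0.0005
grip_force: 1.8
```

>>> jog_arm:
  motion:
    - [0.003,0,0,0,0,0,-1]
    - [0.003,0,0,0,0,0,-1]

```text
time_s: 4.6
ee_pos: [0.4734, -0.141, 0.0575]
eef_rot: [3.142, 0.0, 1.597]
force: [-0.8, -2.8, 1.5]
grip_width: 0.0005
grip_force: 1.9
```

>>> jog_arm:
  motion:
    - [0.003,0,0,0,0,0,-1]
    - [0.003,0,0,0,0,0,-1]

```text
time_s: 4.8
ee_pos: [0.4732, -0.1349, 0.0575]
eef_rot: [3.142, 0.0, 1.597]
force: [-0.6, -3.2, 1.4]
grip_width: 0.0003
grip_force: 1.9
```

>>> jog_arm:
  motion:
    - [0.003,0,0,0,0,0,-1]

```text
time_s: 4.9
ee_pos: [0.4731, -0.1318, 0.0574]
eef_rot: [-3.142, 0.0, 1.597]
force: [-1.2, -4.2, 0.9]
grip_width: 0.0005
grip_force: 1.9
```

>>> jog_arm:
  motion:
    - [0.002,0,0,0,0,0,-1]

```text
time_s: 5.0
ee_pos: [0.473, -0.1297, 0.0574]
eef_rot: [-3.141, -0.0, 1.597]
force: [0.2, -2.6, -0.9]
grip_width: 0.0004
grip_force: 1.1
```

>>> jog_arm:
  motion:
    - [0.002,0,0,0,0,0,-1]

```text
time_s: 5.1
ee_pos: [0.473, -0.1277, 0.0573]
eef_rot: [-3.141, -0.0, 1.597]
force: [0.0, 1.2, -1.1]
grip_width: 0.0005
grip_force: 0.2
```

>>> jog_arm:
  motion:
    - [0.002,0,0,0,0,0,-1]

```text
time_s: 5.2
ee_pos: [0.4729, -0.1256, 0.0573]
eef_rot: [-3.141, -0.001, 1.597]
force: [0.0, -0.2, 0.2]
grip_width: 0.0004
grip_force: 0.0
```

>>> jog_arm:
  motion:
    - [0.002,0,0,0,0,0,-1]

```text
time_s: 5.3
ee_pos: [0.4729, -0.1237, 0.0574]
eef_rot: [-3.141, -0.0, 1.597]
force: [0.3, -0.6, -0.3]
grip_width: 0.0006
grip_force: 0.0
```

>>> jog_arm:
  motion:
    - [0.001,0,0,0,0,0,-1]
    - [0,0,0,0,0,0,-1]

```text
time_s: 5.5
ee_pos: [0.4729, -0.1229, 0.0574]
eef_rot: [-3.142, -0.0, 1.597]
force: [-0.1, 0.6, 0.4]
grip_width: 0.0005
grip_force: 0.0
```

>>> jog_arm:
  motion:
    - [0.001,0,0,0,0,0,-1]
    - [0,0,0,0,0,0,-1]

```text
time_s: 5.7
ee_pos: [0.4729, -0.122, 0.0574]
eef_rot: [-3.142, -0.0, 1.597]
force: [-0.8, -0.2, -0.3]
grip_width: 0.0006
grip_force: 0.0
```

The push force dipped and then vanished, and the marker ran ahead on its own, so it has dropped in. I'll back off, lift and check.

>>> jog_arm:
  motion:
    - [-0.015,0,0,0,0,0,-1]
    - [-0.015,0,0,0,0,0,-1]
    - [0,0,-0.04,0,0,0,-1]
    - [0,0,-0.04,0,0,0,-1]
    - [0,0,-0.04,0,0,0,-1]

```text
time_s: 6.2
ee_pos: [0.4733, -0.1534, 0.1789]
eef_rot: [-3.141, -0.0, 1.596]
force: [0.1, 1.2, 0.3]
grip_width: 0.0007
grip_force: 0.0
```

>>> jog_arm:
  motion:
    - [-0.02,0,-0.04,0,0,0,-1]
    - [0,0,0,0,0,0,-1]
    - [0,0,0,0,0,0,-1]
    - [0,0,0,0,0,0,-1]

```text
time_s: 6.6
ee_pos: [0.4736, -0.1723, 0.216]
eef_rot: [-3.14, -0.001, 1.596]
force: [-0.0, -0.4, -0.2]
grip_width: 0.0007
grip_force: 0.0
```

Run:
```python
from h import *
O=np.array([.4722,-.0908,0]);u=np.array([-.029,.9996,0])
a=snap('wrist','w2.png'); b=snap('scene','s2.png')
print(ctrl.get_obs()['ee_pos'])
for n,p in [('m+',O+.022*u+[0,0,.084]),('m-',O-.022*u+[0,0,.084])]: print(n,proj('wrist',p).round(0),proj('scene',p).round(0))
c=proj('wrist',O+[0,0,.084])[0].astype(int); print(c)
y,x=max(c[1]-80,0),c[0]-80
cv2.imwrite('pics/fin.png',np.hstack([cv2.resize(a[y:y+160,x:x+160],(400,400),interpolation=2),cv2.resize(b[200:340,300:440],(400,400),interpolation=2)])[:,:,::-1]); print(x,y)
```

```text
[ 0.47372481 -0.17193105  0.21610713]
m+ [[324. 115.]] [[356. 256.]]
m- [[324. 165.]] [[375. 267.]]
[324 140]
244 60
```

View pics/fin.png

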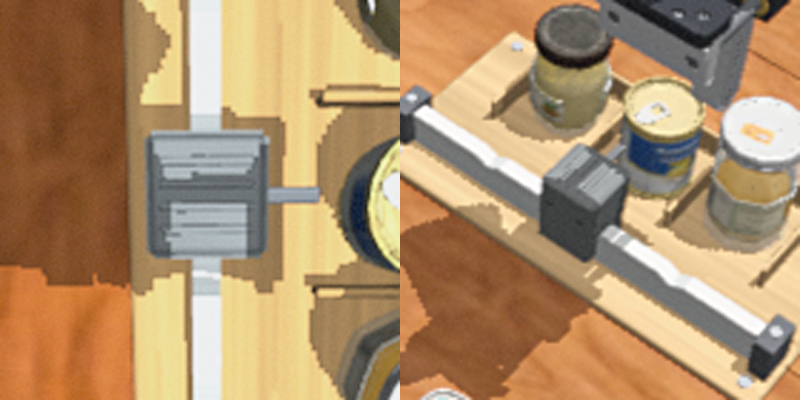

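Run:
```python
from h import *
u=np.array([-.029,.9996,0])
f=lambda r,c,z:(ray('wrist',244+c/2.5,60+r/2.5,z)@u).round(4)
w=[f(97,350,.031),f(288,350,.031)]; m=[f(130,207,.084),f(258,207,.084)]
print(w,np.mean(w),m,np.mean(m),'pointer',f(195,300,.075),'riding',f(130,207,.089)-f(258,207,.089),m[0]-m[1])
```

```text
[np.float64(-0.0621), np.float64(-0.1397)] -0.10089999999999999 [np.float64(-0.0799), np.float64(-0.1244)] -0.10214999999999999 pointer -0.1019 riding 0.043800000000000006 0.0445
```

The marker's middle is within about 2 mm of the notch's middle by both references: -1.3 mm against the bay walls and +2.3 mm against the rack origin. That agrees with the draw-in I felt, so I'm handing in.

```bash
python3 -c "
from station import ctrl
print(ctrl.hand_in())"
```

```text
the job is handed in; nothing more can be done
None
```

I pushed the marker into the middle notch in front of the tin, and it looks seated there. The push force vanished as it drew itself in, and pictures put it within about 2 mm of the notch's middle. I didn't measure how far it sank, and the hand-in at about 7 s returned no verdict.

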